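Fit the capped arm rod into the spring-plunger rod clamp

TASK

Take the steel rod that has the ring groove and the black end cap off the white storage rest and lay it in the open V guide of the rod clamp, grooved end towards the bore. Then slide it into the bore, past the side spring plunger, until its cap is fully home against the front of the guide and the plunger has dropped into the groove, and let go. Leave the plain rod and the other things on the bench where they are.

Things in the scene. Friction and masses are not known exactly. Their poses are not given: they have to be found in the camera images.
- rod_mid (a point): Rod to be fitted: mid-point, on the axis, of its round steel shaft, 14 mm diameter, 150 mm long, about 110 to 290 g. x runs along it to the grooved tip (x = +75 mm); its roll does not matter. Ring groove centred at x = +55 mm, 10 mm wide, square-edged, floor 9 mm diameter. Black cap, 26 mm diameter, from x = -75 to -91 mm. Starts level in the rest, axis 45 mm above the bench.
- rod_tip (a point): Outermost point of the rod's grooved end, on its axis, x = +75 mm from rod_mid; this end is a half ball of 7 mm radius.
- rod_cap (a point): Centre of the outer face of the rod's black cap, x = -91 mm from rod_mid: the face to push on.
- clamp: Rod clamp fixed to the bench: grey base 186 x 72 x 10 mm with aluminium parts. Origin on the bench under the rod line; x is the way the rod slides in. Rod line: y = 0, 45 mm above the bench. Along x: front V saddle -85 to -73 mm, free room for fingers (only the 10 mm base), rear V saddle 0 to 25 mm, block with the bore 25 to 80 mm (40 mm wide, 65 mm tall).
- clamp_guide (a point): Rod line at the front face of the front saddle, x = -85 mm in the clamp: the home cap's inner face bears here (then rod_mid is at clamp x = -10, rod_tip at +65, rod_cap at -101 mm). Axes as the clamp. Both saddles are 90-degree Vs open to the top that centre the rod on the line; lips about 4 mm above the line, 27 mm apart inside, 35 mm overall.
- clamp_bore (a point): Centre of the bore's mouth, x = +25 mm, 45 mm above the bench; axes as the clamp. Level blind bore, 16 mm diameter, 45 mm deep. The spring plunger enters it from the clamp's +y side, 20.5 mm behind the mouth; its nose is a ball of 5 mm radius; its black pull knob (18 mm across) stands out to y = 48 to 55 mm.
- plunger_pin (a joint): How far the plunger is pushed back out of the bore (m): 0 with the bore empty, about 0.0025 to 0.0035 while riding on the full shaft, 0 to 0.001 when it sits in the groove. Its spring presses with 3 to 5 N; pushing the rod past it takes about 5 to 10 N along the rod.
- rest: White storage rest fixed to the bench, base 130 x 140 x 10 mm, origin on the bench under its centre. Holds two rods along its x, at y = +42 and -42 mm (either may be the one to fit, tip towards +x), axes 45 mm above the bench, each in two V saddles (x = 44 to 56 and -44 to -56 mm, lips 4 mm above the axis, 35 mm overall); between the saddles is free room for fingers.
- plain_rod: The other rod on the rest, to be left there: plain steel, 14 mm diameter, 150 mm long, no cap, no groove. Origin at its centre, x along it.
- vial: Bystander: small closed amber glass vial, 24 mm across, 45 mm tall, usually between the clamp and the rest; origin at the underside.
- lens_cap: Bystander: flat black disc, 44 mm across, 12 mm thick; origin at the underside.
- reagent: Bystander: white plastic bottle, 60 mm across, 110 mm tall; origin at the underside.
- dish: Bystander: shallow glass dish, 90 mm across, 18 mm tall; origin at the underside.
- slide_box: Bystander: grey box 85 x 60 x 32 mm; origin at the underside.
- screwdriver: Bystander: screwdriver lying on the bench; origin at the underside, about mid-length.
- jar: Bystander: glass jar with a steel cap, 52 mm across, 60 mm tall; origin at the underside.
Things that resemble listed ones, but are neither listed nor needed, are in the scene too. Leave any purple look-alike of the part that bears rod_mid alone.

How it is judged:
By the outcome, as a careful person would: the job done as asked, in the order asked, and still so for the second after the job is handed in, with the robot touching nothing.
It also fails if it takes over 51 s, if anything falls off the work surface, if the arm or the gripper's body presses on something with over 40 N, if the wrist force passes 120 N, or if a joint passes its speed limit or range.

ROBOT

A 6-joint arm with a two-finger parallel gripper is mounted at the origin on the work surface. World frame = base frame: x ahead of the robot, y to its left, z up, the work surface at z = 0. Lengths are in mm, angles in rad, forces in N, time in s.
With the tool pointing down it reaches from about 275 to 750 mm from the base axis. Payload 10.2 kg.
Tool frame: the origin (TCP) lies on the front face of the gripper's body, between the roots of the fingers; the fingertips stand 73 mm ahead of it and the grasp point (between the pads) lies 54 mm ahead of it; z points along the fingers, y is the line along which they close (so a half turn about z gives the same grasp; the last joint's range is limited). The gripper opens to 85 mm and grips with 20 to 120 N. Pads are 22 mm wide; open, the fingers measure 114 mm over their backs; the gripper's body (76 mm by 85 mm) begins 54 mm behind the grasp point. The pads swing forward as they close: fully open they stand 13 mm farther back than shut.
Start: joints at [-1.388, 0.313, 1.498, -0, 1.331, -0.223], TCP at [207.234, -482.375, 303.894] pointing down, gripper open.
Joint ranges: [-2.94, 2.94], [-0.97, 2.17], [0.19, 2.56], [-1.23, 4.37], [0.02, 3.11], [-2.88, 2.88]. Speed limits (rad/s): [2.39, 2.39, 3.01, 3.14, 3.14, 3.14].

INTERFACE

Orientations are given as a unit quaternion [w, x, y, z].
In Python, from rig import * gives the robot as it stands.
- The arm moves only by the tool step_arm, never from a script. Its argument "plan" is a list of rows, each an object with "offset": the shift along the tool's x, y, z in cm, a list of three; "rot": the turn, a rotation vector about the tool's x, y, z in degrees, a list of three; "gripper": the finger opening in cm, from 0 to 8.54. In form: [{"offset": [x, y, z], "rot": [wx, wy, wz], "gripper": gripper}, ...]. A call has 1 to 12 rows; each row is the pose to reach, as a shift and turn from the pose commanded when the call began, along the tool's axes at that moment; what a row does not reach only later rows make up. A row lasts 1/10 s, in which the tool goes at most 50 mm and 8.59 degrees, less where a joint would pass 70% of its speed; a pose out of reach is approached as far as the arm can. A call with a gripper value outside its range is refused whole. The fingers move at their own pace and stop on an object; "squeeze" is the grip in N (left out, the last holds). Time passes only in rows, so rows that repeat a pose let the fingers close. It gives the time, the measured TCP pose, the force, the opening and the grip force at its end, in the units of the state.
- sense(): the state, without advancing time (a new reading comes with each control period).
- capture(name): name is "scene" or "top"; returns a dict with "color" (480x640x3 uint8, red, green, blue), "depth" (480x640 float32, mm along the optical axis (not along the pixel's ray), 0 where there is no reading), "vertical_fov" (degrees; the focal length in pixels is half the picture's height over the tangent of half this angle, whatever the lens; pixels are square), "cx", "cy" (the principal point, pixels), "rvec" (rotation vector, rad) and "tvec" (3), from world to camera coordinates, as OpenCV has them. Camera axes: x right, y down, z forward; pixel columns grow to the right and rows downward; lengths in mm; the calibration is good to about 2 mm. A picture is of the moment at which its call begins.
- finish_job(): hands the job in; it is judged then, once.
The state is a dict: "time_s": time; "joints": joint angles; "dq": joint speeds; "tau": joint torques, N m; "eef_pos": TCP position; "ee_rot": TCP orientation; "force": force on the tool from outside, world axes, zero at the start; "wrist_torque": the same for the moment, N m; "grip_width": opening from 0.0 (shut) to 1.0 (fully open); "grip_force": force on a finger pad.
Only numpy, scipy, OpenCV 4.12 (cv2) and the standard library are available. Lean on these libraries where they do the work, as an engineer would, in place of code of your own. Each camera call takes 0.05 s, during which the arm holds its last target. There are 200 camera calls.

## Working session

There is one attempt and no reset: what is moved stays moved. The work goes in short steps, Python scripts to look and compute and a tool call to move; the robot and the scene stay as the last step left them, time stands still between calls to the robot, and variables do not carry over. Pictures are saved under pics/ and viewed, at most 10 in all, crops included, and the job is handed in when it is done.

Besides the shell and the picture viewer there is one more tool, called after "Emit:" as name(argument=value, ...), one argument or row to a line, values as JSON. step_arm: Moves the arm, as the interface text tells. Its arguments: {"type":"object","properties":{"plan":{"type":"array"},"squeeze":{"type":"number"}},"required":["plan"]}

```bash
mkdir -p pics; cat > h.py <<'E'
from rig import *
import numpy as np, cv2
def grab(n):
    c=capture(n); np.savez(f'{n}.npz',**c); return c
def load(n): return dict(np.load(f'{n}.npz'))
def world(c):
    H,W=c['depth'].shape; f=H/2/np.tan(np.radians(float(c['vertical_fov']))/2)
    v,u=np.mgrid[:H,:W]; d=c['depth'].astype(float)
    P=np.stack([(u-c['cx'])/f*d,(v-c['cy'])/f*d,d],-1)
    R=cv2.Rodrigues(np.array(c['rvec'],float))[0]
    return (P-np.array(c['tvec']).ravel())@R
def proj(c,p):
    f=240/np.tan(np.radians(float(c['vertical_fov']))/2)
    R=cv2.Rodrigues(np.array(c['rvec'],float))[0]; q=R@np.array(p)+np.array(c['tvec']).ravel()
    return q[0]/q[2]*f+c['cx'],q[1]/q[2]*f+c['cy']
def save(c,n): cv2.imwrite(f'pics/{n}.png',c['color'][:,:,::-1])
E
python3 - <<'E'
from h import *
s=sense(); print({k:np.round(v,3) for k,v in s.items()})
for n in('top','scene'):
    c=grab(n); save(c,n+'0'); print(n,c['vertical_fov'],c['rvec'],c['tvec'],c['cx'],c['cy'])
E
```

```text
{'time_s': np.float64(0.0), 'joints': array([-1.388,  0.313,  1.498,  0.   ,  1.331, -0.223]), 'dq': array([-0.002, -0.001,  0.001,  0.001, -0.   ,  0.   ]), 'tau': array([ 1.0000e-03, -4.1226e+01, -2.5975e+01, -0.0000e+00,  4.0000e-03,
       -0.0000e+00]), 'eef_pos': array([ 207.209, -482.213,  303.355]), 'ee_rot': array([-0.001,  0.979,  0.202,  0.   ]), 'force': array([ 0.665, -0.067,  0.981]), 'wrist_torque': array([-0.025,  0.014, -0.097]), 'grip_force': np.float64(0.0), 'grip_width': np.float64(1.002)}
top 42.84683664984098 [ 2.14847654 -2.20556328  0.11155454] [   7.00925548  573.72558059 1367.58352741] 324.29963536479966 241.03396134862487
scene 42.04800304120363 [ 1.62928185  1.8615248  -0.81398231] [  57.75019897 -318.60505223 1778.58556091] 320.79157304779295 238.77321661216627
```

View pics/top0.png

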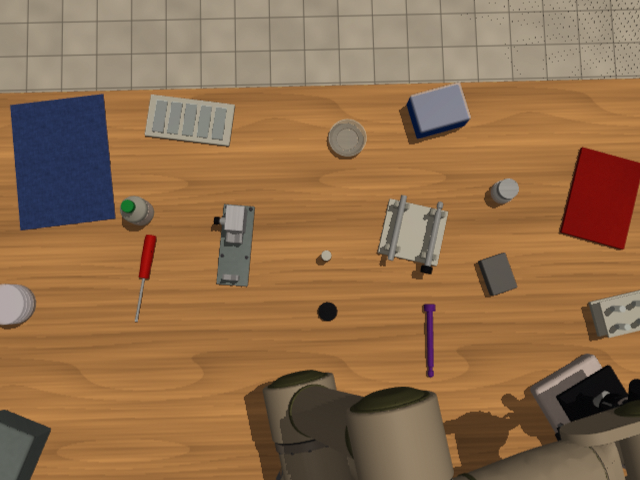

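View pics/scene0.png

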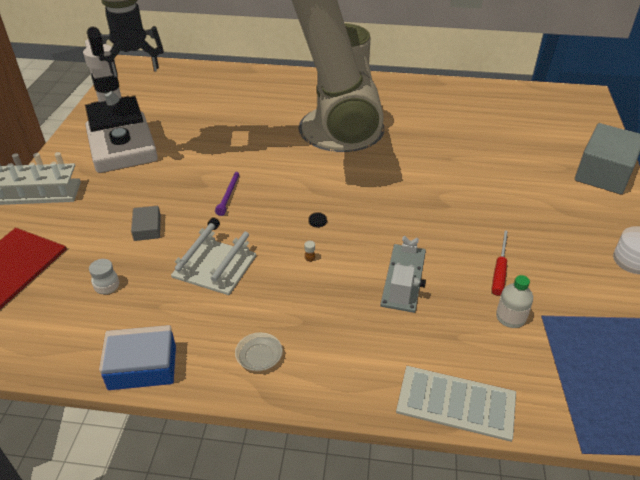

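The top view shows the rest at (413,232), the capped rod on its right-hand side (cap at 427,268, tip near 440,205), and the clamp at (236,245) with its bore end up and its knob at (217,220).

```bash
python3 - <<'E'
from h import *
c=load('top'); W=world(c); D=c['depth']
a=cv2.resize(c['color'][190:300,370:460],None,fx=5,fy=5,interpolation=2)
b=cv2.resize(c['color'][190:300,200:265],None,fx=5,fy=5,interpolation=2)
cv2.imwrite('pics/crop0.png',np.hstack([a,b])[:,:,::-1])
def comp(u0,u1,v0,v1,z0,z1):
    m=np.zeros(D.shape,bool); m[v0:v1,u0:u1]=1
    m&=(W[...,2]>z0)&(W[...,2]<z1)&(D>0); return W[m],m
def rect(P,n):
    r=cv2.minAreaRect(P[:,:2].astype(np.float32)); print(n,len(P),np.round(r[0],1),np.round(r[1],1),round(r[2],1),'z',np.round(np.percentile(P[:,2],[5,50,95]),1), 'box',np.round(cv2.boxPoints(r)).tolist())
print('bench',np.median(W[330:350,250:300,2]))
rect(comp(370,455,190,285,5,70)[0],'rest all')
rect(comp(370,455,190,285,5,16)[0],'rest base')
P,m=comp(415,455,190,285,48,62); rect(P,'rodR hi')
for u0,u1 in((380,411),(415,455)):
    P,m=comp(u0,u1,190,285,44,62); Q=P[:,:2];
    l=cv2.fitLine(Q.astype(np.float32),cv2.DIST_HUBER,0,.01,.01).ravel(); t=(Q-l[2:])@l[:2]; print('line',l,np.degrees(np.arctan2(l[1],l[0])),t.min(),t.max(),'ends',l[2:]+l[:2]*t.min(),l[2:]+l[:2]*t.max())
rect(comp(205,265,195,295,4,16)[0],'clamp base')
rect(comp(205,265,195,295,58,75)[0],'block top')
rect(comp(205,265,255,295,36,56)[0],'front saddle')
rect(comp(205,265,195,295,5,75)[0],'clamp all')
E
```

```text
bench 0.08158598506464901
rest all 3674 [ 580.7 -212.3] [196.3 219.3] 88.5 z [ 5.8 11.6 53.5] box [[468.0, -308.0], [688.0, -313.0], [693.0, -117.0], [474.0, -111.0]]
rest base 2460 [ 580.7 -212.3] [196.3 219.3] 88.5 z [ 5.5  9.7 14.2] box [[468.0, -308.0], [688.0, -313.0], [693.0, -117.0], [474.0, -111.0]]
rodR hi 387 [ 574.  -251.9] [ 32.  164.9] 77.2 z [48.5 51.7 58. ] box [[490.0, -249.0], [651.0, -286.0], [658.0, -255.0], [497.0, -218.0]]
line [ 9.6839952e-01 -2.4940392e-01  5.9723004e+02 -1.7151727e+02] -14.442242 -74.4378448246668 74.93687564226289 ends [ 525.14446796 -152.95218237] [ 669.79887626 -190.20682377]
line [ 9.6831310e-01 -2.4973929e-01  5.6992816e+02 -2.5097240e+02] -14.462085 -78.350761540743 86.68216539766 ends [ 494.06009299 -231.40513335] [ 653.86363773 -272.62033923]
clamp base 1934 [573.9 199.8] [137.1 231.1] 89.1 z [ 4.5  9.4 14.5] box [[457.0, 133.0], [688.0, 129.0], [691.0, 266.0], [460.0, 270.0]]
block top 461 [627.9 203.3] [65.1 55.1] 83.4 z [59.6 65.1 69.6] box [[597.0, 174.0], [651.0, 168.0], [659.0, 232.0], [604.0, 239.0]]
front saddle 80 [495.8 205.2] [35.7 11.4] 87.4 z [36.6 43.7 50.1] box [[489.0, 188.0], [501.0, 187.0], [502.0, 223.0], [491.0, 223.0]]
clamp all 2688 [574.3 199.8] [137.1 230.3] 89.1 z [ 5.9 12.2 66.7] box [[458.0, 133.0], [688.0, 129.0], [691.0, 266.0], [460.0, 270.0]]
```

View pics/crop0.png

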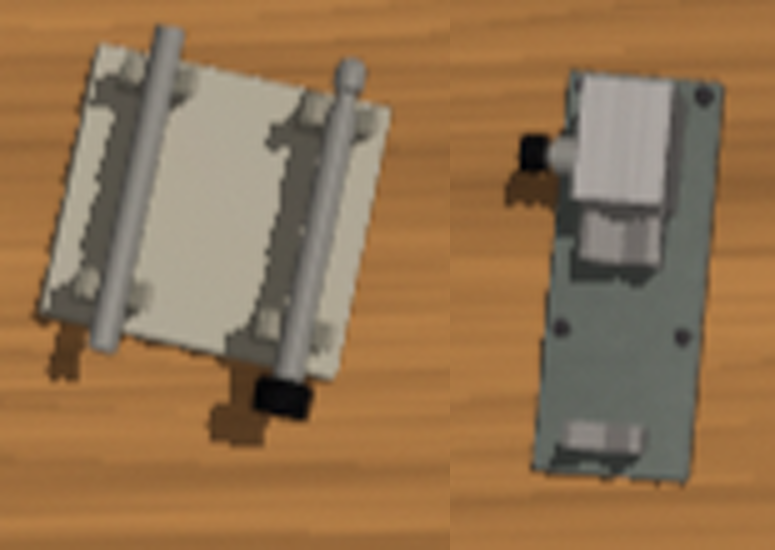

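The crop shows the rod's cap end at about (282,412) and its tip at about (352,58). The corners of the clamp base and block are clear too, so I'll back-project these at their known heights.

```bash
cat >> h.py <<'E'
def atz(c,u,v,z):
    f=240/np.tan(np.radians(float(c['vertical_fov']))/2)
    R=cv2.Rodrigues(np.array(c['rvec'],float))[0]; t=np.array(c['tvec']).ravel()
    d=R.T@np.array([(u-c['cx'])/f,(v-c['cy'])/f,1]); o=-R.T@t
    return (o+d*(z-o[2])/d[2])
def goto(cmdpos,cmdyaw,pos,yaw):
    """offset cm in tool axes, rot deg (tool pointing down, yaw of tool x in world, deg)"""
    a=np.radians(cmdyaw); ex=np.array([np.cos(a),np.sin(a),0]); ey=np.array([np.sin(a),-np.cos(a),0]); d=np.array(pos)-cmdpos
    return np.round([d@ex/10,d@ey/10,-d[2]/10],2), round(cmdyaw-yaw,2)
E
python3 - <<'E'
from h import *
c=load('top')
def B(x,y,z,ox,oy): return atz(c,ox+(x+.5)/5-.5,oy+(y+.5)/5-.5,z)
ang=lambda d: np.degrees(np.arctan2(d[1],d[0]))
base=np.array([B(x,y,10,110,190) for x,y in((572,70),(725,85),(687,485),(533,470))])
blk=np.array([B(x,y,65,110,190) for x,y in((585,75),(672,78),(664,205),(573,200))])
print('base c',base.mean(0),'size',np.linalg.norm(base[0]-base[3]),np.linalg.norm(base[0]-base[1]),ang(base[0]-base[3]),ang(base[1]-base[2]))
print('blk c',blk.mean(0),'size',np.linalg.norm(blk[0]-blk[3]),np.linalg.norm(blk[0]-blk[1]),ang(blk[0]-blk[3]),ang(blk[1]-blk[2]))
tip=B(352,58,45,370,190); cap=B(282,410,45,370,190); print('tip',tip,'cap',cap,np.linalg.norm(tip-cap),ang(tip-cap))
# front saddle top z=49 corners
fs=np.array([B(x,y,49,110,190) for x,y in((568,422),(643,425),(641,450),(562,447))]); print('fs',fs.mean(0))
kn=B(535,153,45,110,190); print('knob',kn)
# scene cross-check via depth-free colour: tip and cap pixel predictions
s=load('scene')
print('scene proj tip/cap',proj(s,tip),proj(s,cap),'base',[np.round(proj(s,p)) for p in base])
a=cv2.resize(s['color'][205:300,165:265],None,fx=4,fy=4,interpolation=2)
b=cv2.resize(s['color'][225:320,370:440],None,fx=4,fy=4,interpolation=2)
cv2.imwrite('pics/crop1.png',np.hstack([a,b])[:,:,::-1])
E
```

```text
base c [571.77723283 196.6369103   10.        ] size 185.6988560758197 71.3045703032022 -6.152249803885598 -6.283031631823677
blk c [627.90276446 190.96066756  65.        ] size 56.21635594042957 38.761571841467564 -6.091534450692035 -4.382889677989095
tip [ 655.91537948 -272.52690702   45.        ] cap [ 497.29008464 -234.02264401   45.        ] 163.23162203811643 -13.643930540056031
fs [497.01428336 203.76707403  49.        ]
knob [625.46934249 233.64912042  45.        ]
scene proj tip/cap (np.float64(176.90890981496693), np.float64(269.5865899780689)) (np.float64(214.54308607246904), np.float64(221.44170527592084)) base [array([415., 309.]), array([380., 303.]), array([394., 243.]), array([425., 248.])]
```

View pics/crop1.png

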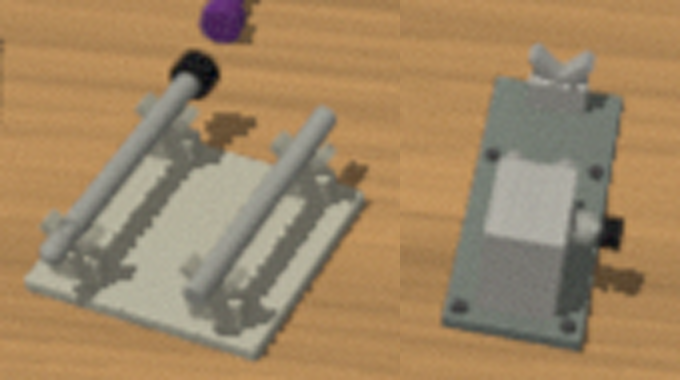

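Emit:
step_arm(
  plan=[
    {"offset": [43.06,-6.38,12.39],"rot": [0,0,37.5],"gripper": 5},
    {"offset": [43.06,-6.38,12.39],"rot": [0,0,37.5],"gripper": 5},
    {"offset": [43.06,-6.38,12.39],"rot": [0,0,37.5],"gripper": 5},
    {"offset": [43.06,-6.38,12.39],"rot": [0,0,37.5],"gripper": 5},
    {"offset": [43.06,-6.38,12.39],"rot": [0,0,37.5],"gripper": 5},
    {"offset": [43.06,-6.38,12.39],"rot": [0,0,37.5],"gripper": 5},
    {"offset": [43.06,-6.38,12.39],"rot": [0,0,37.5],"gripper": 5},
    {"offset": [43.06,-6.38,12.39],"rot": [0,0,37.5],"gripper": 5},
    {"offset": [43.06,-6.38,12.39],"rot": [0,0,37.5],"gripper": 5},
    {"offset": [43.06,-6.38,12.39],"rot": [0,0,37.5],"gripper": 5},
    {"offset": [43.06,-6.38,12.39],"rot": [0,0,37.5],"gripper": 5},
    {"offset": [43.06,-6.38,12.39],"rot": [0,0,37.5],"gripper": 5},
  ],
)

```text
time_s: 1.3
eef_pos: [577.4, -253.8, 179.6]
ee_rot: [-0.0, 0.992, -0.124, -0.0]
force: [0.1, 0.2, 0.4]
grip_width: 0.583
grip_force: 0.0
```

Emit:
step_arm(
  plan=[
    {"offset": [0,0,3],"rot": [0,0,0],"gripper": 5},
    {"offset": [0,0,5],"rot": [0,0,0],"gripper": 5},
    {"offset": [0,0,6.5],"rot": [0,0,0],"gripper": 5},
    {"offset": [0,0,7.5],"rot": [0,0,0],"gripper": 5},
    {"offset": [0,0,8.1],"rot": [0,0,0],"gripper": 5},
    {"offset": [0,0,8.1],"rot": [0,0,0],"gripper": 5},
  ],
)

```text
time_s: 1.9
eef_pos: [577.5, -254.0, 98.8]
ee_rot: [-0.0, 0.992, -0.124, -0.0]
force: [-0.1, 0.3, -0.3]
grip_width: 0.585
grip_force: 0.0
```

```bash
python3 - <<'E'
from h import *
s=sense(); print(s['eef_pos'],s['force'],s['grip_width'])
c=grab('scene')
cv2.imwrite('pics/c2.png',cv2.resize(c['color'][150:310,130:300],None,fx=3.5,fy=3.5,interpolation=2)[:,:,::-1])
E
```

```text
[ 577.4954425  -253.99844578   98.83296423] [-0.08406539  0.26779892 -0.30334474] 0.5845299233703216
```

View pics/c2.png

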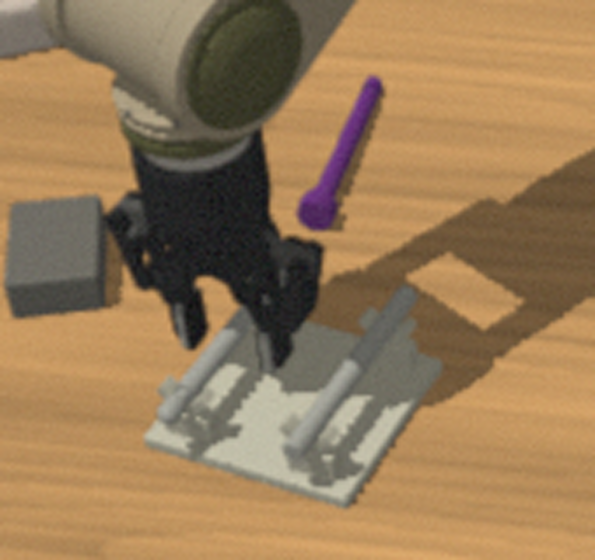

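The fingers, at about (190,330) and (270,350) in the crop, straddle the capped rod between the saddles. Closing now.

Emit:
step_arm(
  plan=[
    {"offset": [0,0,0],"rot": [0,0,0],"gripper": 0.5},
    {"offset": [0,0,0],"rot": [0,0,0],"gripper": 0.5},
    {"offset": [0,0,0],"rot": [0,0,0],"gripper": 0.5},
    {"offset": [0,0,0],"rot": [0,0,0],"gripper": 0.5},
    {"offset": [0,0,0],"rot": [0,0,0],"gripper": 0.5},
    {"offset": [0,0,0],"rot": [0,0,0],"gripper": 0.5},
    {"offset": [0,0,0],"rot": [0,0,0],"gripper": 0.5},
    {"offset": [0,0,0],"rot": [0,0,0],"gripper": 0.5},
  ],
  squeeze=60,
)

```text
time_s: 2.75
eef_pos: [577.9, -254.5, 99.7]
ee_rot: [0.001, 0.992, -0.124, 0.001]
force: [-1.6, -6.3, 4.6]
grip_width: 0.141
grip_force: 58.6
```

Emit:
step_arm(
  plan=[
    {"offset": [0,0,-0.5],"rot": [0,0,0],"gripper": 0.5},
    {"offset": [0,0,-1.5],"rot": [0,0,0],"gripper": 0.5},
    {"offset": [0,0,-3.5],"rot": [0,0,0],"gripper": 0.5},
    {"offset": [0,0,-6.5],"rot": [0,0,0],"gripper": 0.5},
    {"offset": [0,0,-9.5],"rot": [0,0,0],"gripper": 0.5},
    {"offset": [0,0,-11.5],"rot": [0,0,0],"gripper": 0.5},
    {"offset": [0,0,-12],"rot": [0,0,0],"gripper": 0.5},
    {"offset": [0,0,-12],"rot": [0,0,0],"gripper": 0.5},
    {"offset": [0,0,-12],"rot": [0,0,0],"gripper": 0.5},
  ],
)

```text
time_s: 3.65
eef_pos: [577.3, -253.4, 217.5]
ee_rot: [-0.001, 0.992, -0.124, -0.001]
force: [0.6, 0.2, -2.5]
grip_width: 0.14
grip_force: 58.4
```

```bash
python3 - <<'E'
from h import *
for n in('top','scene'): c=grab(n); save(c,n+'3')
s=sense(); print(s['eef_pos'],s['ee_rot'],s['force'],s['grip_width'],s['wrist_torque'])
t=load('top')['color'][170:300,360:470]; c=load('scene')['color'][100:300,120:300]
cv2.imwrite('pics/c3.png',np.hstack([cv2.resize(t,(338,400)),cv2.resize(c,(360,400))])[:,:,::-1])
E
```

```text
[ 577.35588853 -253.51927273  217.50786998] [-6.47789568e-04  9.92279410e-01 -1.24015352e-01 -1.16005426e-03] [ 0.61489231 -0.54925618 -2.11834735] 0.1429498357647064 [ 0.01257942  0.03541027 -0.02858893]
```

View pics/c3.png

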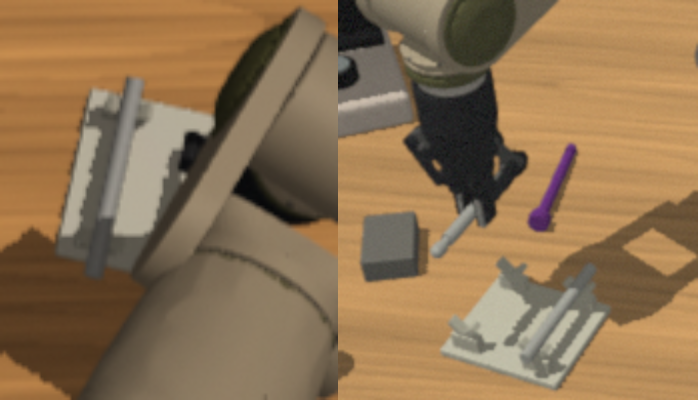

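Rod held level. I'll put it back down in the rest and regrip 18 mm nearer the tip, which leaves more room for the lay-in.

Emit:
step_arm(
  plan=[
    {"offset": [0,0,4],"rot": [0,0,0],"gripper": 0.5},
    {"offset": [0,0,8],"rot": [0,0,0],"gripper": 0.5},
    {"offset": [0,0,10],"rot": [0,0,0],"gripper": 0.5},
    {"offset": [0,0,11],"rot": [0,0,0],"gripper": 0.5},
    {"offset": [0,0,11.6],"rot": [0,0,0],"gripper": 0.5},
    {"offset": [0,0,12],"rot": [0,0,0],"gripper": 0.5},
    {"offset": [0,0,12],"rot": [0,0,0],"gripper": 0.5},
    {"offset": [0,0,12],"rot": [0,0,0],"gripper": 3.5},
    {"offset": [0,0,12],"rot": [0,0,0],"gripper": 3.5},
    {"offset": [0,0,12],"rot": [0,0,0],"gripper": 3.5},
    {"offset": [0,0,12],"rot": [0,0,0],"gripper": 3.5},
  ],
)

```text
time_s: 4.85
eef_pos: [577.8, -253.7, 99.2]
ee_rot: [0.0, 0.992, -0.124, 0.0]
force: [0.4, -0.1, 0.6]
grip_width: 0.408
grip_force: 0.0
```

Emit:
step_arm(
  plan=[
    {"offset": [0.9,0,0],"rot": [0,0,0],"gripper": 3.5},
    {"offset": [1.8,0,0],"rot": [0,0,0],"gripper": 3.5},
    {"offset": [1.8,0,0],"rot": [0,0,0],"gripper": 0.5},
    {"offset": [1.8,0,0],"rot": [0,0,0],"gripper": 0.5},
    {"offset": [1.8,0,0],"rot": [0,0,0],"gripper": 0.5},
    {"offset": [1.8,0,0],"rot": [0,0,0],"gripper": 0.5},
    {"offset": [1.8,0,0],"rot": [0,0,0],"gripper": 0.5},
    {"offset": [1.8,0,0],"rot": [0,0,0],"gripper": 0.5},
  ],
)

```text
time_s: 5.65
eef_pos: [595.0, -258.8, 99.3]
ee_rot: [0.001, 0.992, -0.124, 0.0]
force: [0.1, -5.3, 0.5]
grip_width: 0.143
grip_force: 58.4
```

Emit:
step_arm(
  plan=[
    {"offset": [0,0,-0.5],"rot": [0,0,0],"gripper": 0.5},
    {"offset": [0,0,-1.5],"rot": [0,0,0],"gripper": 0.5},
    {"offset": [0,0,-3.5],"rot": [0,0,0],"gripper": 0.5},
    {"offset": [0,0,-6.5],"rot": [0,0,0],"gripper": 0.5},
    {"offset": [0,0,-9.5],"rot": [0,0,0],"gripper": 0.5},
    {"offset": [0,0,-11.5],"rot": [0,0,0],"gripper": 0.5},
    {"offset": [0,0,-12],"rot": [0,0,0],"gripper": 0.5},
    {"offset": [0,0,-12],"rot": [0,0,0],"gripper": 0.5},
    {"offset": [0,0,-12],"rot": [0,0,0],"gripper": 0.5},
  ],
)

```text
time_s: 6.55
eef_pos: [594.7, -257.8, 217.6]
ee_rot: [-0.001, 0.992, -0.124, -0.001]
force: [-1.0, 0.2, -2.4]
grip_width: 0.14
grip_force: 58.4
```

```bash
python3 - <<'E'
from h import *
# cmd after lift; rod mid from first estimate
a=np.radians(-14.2); cmd=np.array([577.5+18*np.cos(a),-253.5+18*np.sin(a),219.]); print('cmd',cmd)
b=np.radians(-6.0); O=np.array([575.6,196.1]); g=O-50*np.array([np.cos(b),np.sin(b)])
print('hover',g,goto(cmd,-14.2,[*g,219],-6.0))
s=load('scene'); print('pred tip px in pic3',proj(s,[577.4+82*np.cos(a),-253.5+82*np.sin(a),163.5]))
E
```

```text
cmd [ 594.9500163  -257.91553295  219.        ]
hover [525.87390523 201.32642316] (array([-17.96, -42.83,  -0.  ]), -8.2)
pred tip px in pic3 (np.float64(166.84750603682554), np.float64(227.12063535195176))
```

Emit:
step_arm(
  plan=[
    {"offset": [-0.9,-2.14,0],"rot": [0,0,-0.4],"gripper": 0.5},
    {"offset": [-2.5,-6,0],"rot": [0,0,-1.2],"gripper": 0.5},
    {"offset": [-4.4,-10.5,0],"rot": [0,0,-2],"gripper": 0.5},
    {"offset": [-6.3,-15,0],"rot": [0,0,-2.9],"gripper": 0.5},
    {"offset": [-8.2,-19.5,0],"rot": [0,0,-3.7],"gripper": 0.5},
    {"offset": [-10.1,-24,0],"rot": [0,0,-4.6],"gripper": 0.5},
    {"offset": [-12,-28.5,0],"rot": [0,0,-5.5],"gripper": 0.5},
    {"offset": [-13.8,-33,0],"rot": [0,0,-6.3],"gripper": 0.5},
    {"offset": [-15.7,-37.5,0],"rot": [0,0,-7.2],"gripper": 0.5},
    {"offset": [-17.2,-41,0],"rot": [0,0,-7.9],"gripper": 0.5},
    {"offset": [-17.96,-42.83,0],"rot": [0,0,-8.2],"gripper": 0.5},
    {"offset": [-17.96,-42.83,0],"rot": [0,0,-8.2],"gripper": 0.5},
  ],
)

```text
time_s: 7.75
eef_pos: [525.3, 203.4, 217.7]
ee_rot: [0.0, 0.999, -0.051, -0.001]
force: [0.3, -0.1, -1.0]
grip_width: 0.143
grip_force: 58.6
```

Emit:
step_arm(
  plan=[
    {"offset": [0,0,2],"rot": [0,0,0],"gripper": 0.5},
    {"offset": [0,0,4],"rot": [0,0,0],"gripper": 0.5},
    {"offset": [0,0,5.5],"rot": [0,0,0],"gripper": 0.5},
    {"offset": [0,0,6],"rot": [0,0,0],"gripper": 0.5},
    {"offset": [0,0,6],"rot": [0,0,0],"gripper": 0.5},
  ],
)

```text
time_s: 8.25
eef_pos: [526.3, 200.4, 158.2]
ee_rot: [0.0, 0.999, -0.053, -0.001]
force: [0.1, 0.5, -1.7]
grip_width: 0.14
grip_force: 58.7
```

```bash
python3 - <<'E'
from h import *
for n in('top','scene'): c=grab(n)
s=sense(); print(s['eef_pos'],s['ee_rot'],s['force'],s['grip_width'],s['wrist_torque'])
t=load('top')['color'][180:310,190:290]; c=load('scene')['color'][150:320,340:460]
cv2.imwrite('pics/c4.png',np.hstack([cv2.resize(t,(400,520),interpolation=2),cv2.resize(c,(367,520),interpolation=2)])[:,:,::-1])
E
```

```text
[526.82032813 200.77774138 159.52607963] [-4.38398267e-05  9.98594105e-01 -5.30063229e-02  3.77066558e-04] [ 0.11715702  0.59757979 -1.93195969] 0.14388613865013203 [ 0.00720829 -0.07266393 -0.04742088]
```

View pics/c4.png

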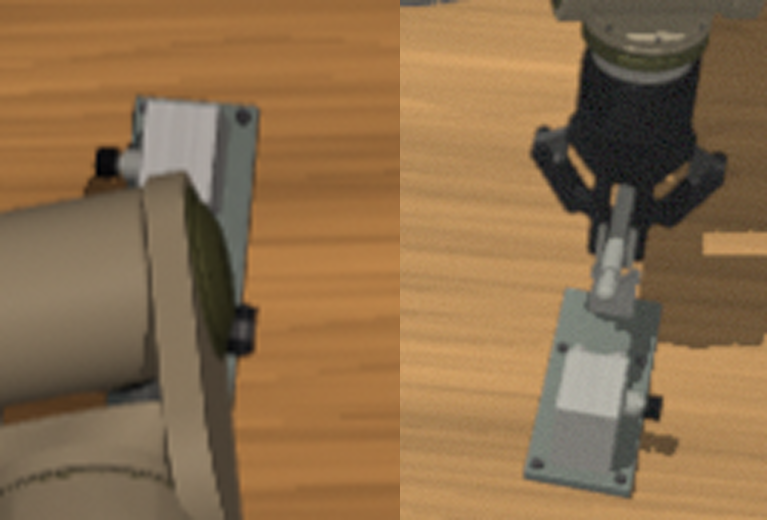

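The scene crop shows the rod held level above the clamp and lined up with it. The tip is at about (605,292), roughly image pixel (407,245). I'll check that against the prediction while lowering.

```bash
python3 - <<'E'
from h import *
s=load('scene'); b=np.radians(-6); e=np.array([np.cos(b),np.sin(b)])
for L in (54,59,64,69): print(L,proj(s,[*(np.array([526.8,200.8])+L*e),105.5]))
E
```

```text
54 (np.float64(407.2342359918763), np.float64(244.325141349481))
59 (np.float64(406.8993097972591), np.float64(245.96987611588426))
64 (np.float64(406.5624788939473), np.float64(247.6239644075128))
69 (np.float64(406.2237269876322), np.float64(249.2874862414458))
```

Emit:
step_arm(
  plan=[
    {"offset": [0,0,1.5],"rot": [0,0,0],"gripper": 0.5},
    {"offset": [0,0,3],"rot": [0,0,0],"gripper": 0.5},
    {"offset": [0,0,4],"rot": [0,0,0],"gripper": 0.5},
    {"offset": [0,0,4.6],"rot": [0,0,0],"gripper": 0.5},
    {"offset": [0,0,5.1],"rot": [0,0,0],"gripper": 0.5},
    {"offset": [0,0,5.1],"rot": [0,0,0],"gripper": 0.5},
  ],
)

```text
time_s: 8.95
eef_pos: [526.5, 201.1, 107.8]
ee_rot: [0.0, 0.999, -0.053, -0.0]
force: [-1.1, -0.1, -1.0]
grip_width: 0.142
grip_force: 58.7
```

Emit:
step_arm(
  plan=[
    {"offset": [0,0,0.3],"rot": [0,0,0],"gripper": 0.5},
    {"offset": [0,0,0.6],"rot": [0,0,0],"gripper": 0.5},
    {"offset": [0,0,0.8],"rot": [0,0,0],"gripper": 0.5},
    {"offset": [0,0,0.8],"rot": [0,0,0],"gripper": 0.5},
  ],
)

```text
time_s: 9.35
eef_pos: [526.4, 201.1, 99.8]
ee_rot: [0.0, 0.999, -0.053, -0.0]
force: [0.5, -0.8, -0.7]
grip_width: 0.138
grip_force: 58.7
```

Emit:
step_arm(
  plan=[
    {"offset": [0,0,0.1],"rot": [0,0,0],"gripper": 0.5},
    {"offset": [0,0,0.1],"rot": [0,0,0],"gripper": 0.5},
    {"offset": [0,0,0.1],"rot": [0,0,0],"gripper": 3},
    {"offset": [0,0,0.1],"rot": [0,0,0],"gripper": 3},
    {"offset": [0,0,0.1],"rot": [0,0,0],"gripper": 3},
    {"offset": [0,0,0.1],"rot": [0,0,0],"gripper": 3},
  ],
)

```text
time_s: 9.95
eef_pos: [526.5, 201.1, 99.1]
ee_rot: [-0.0, 0.999, -0.053, 0.0]
force: [1.4, -0.2, 0.5]
grip_width: 0.353
grip_force: 0.0
```

Emit:
step_arm(
  plan=[
    {"offset": [0,0,0],"rot": [0,0,0],"gripper": 0.5},
    {"offset": [0,0,0],"rot": [0,0,0],"gripper": 0.5},
    {"offset": [0,0,0],"rot": [0,0,0],"gripper": 0.5},
    {"offset": [0,0,0],"rot": [0,0,0],"gripper": 0.5},
    {"offset": [0,0,0],"rot": [0,0,0],"gripper": 0.5},
    {"offset": [0,0,0],"rot": [0,0,0],"gripper": 0.5},
  ],
  squeeze=40,
)

```text
time_s: 10.55
eef_pos: [526.5, 201.2, 99.1]
ee_rot: [-0.0, 0.999, -0.053, 0.0]
force: [-1.5, 2.1, 1.8]
grip_width: 0.15
grip_force: 38.9
```

```bash
python3 - <<'E'
from h import *
c=grab('scene')
s=sense(); print(s['eef_pos'],s['ee_rot'],s['force'],s['grip_width'],s['wrist_torque'])
cv2.imwrite('pics/c5.png',cv2.resize(c['color'][190:320,360:450],None,fx=4.5,fy=4.5,interpolation=2)[:,:,::-1])
E
```

```text
[526.5438149  201.22217435  99.14310186] [-1.00674153e-04  9.98607168e-01 -5.27606891e-02  1.55733159e-04] [0.37001674 1.27630643 3.1416603 ] 0.1435254470421486 [ 0.26570687  0.02863014 -0.00267539]
```

View pics/c5.png

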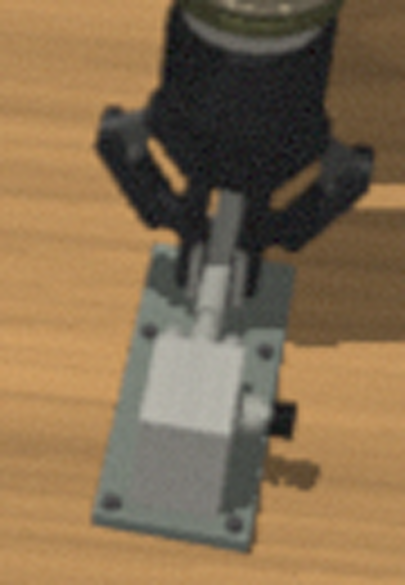

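The crop shows the rod seated in both Vs, its tip at about (208,325) just short of the block and pointing at the bore. Sliding it in.

Emit:
step_arm(
  plan=[
    {"offset": [0.3,0,0],"rot": [0,0,0],"gripper": 0.5},
    {"offset": [0.6,0,0],"rot": [0,0,0],"gripper": 0.5},
    {"offset": [0.9,0,0],"rot": [0,0,0],"gripper": 0.5},
    {"offset": [1.2,0,0],"rot": [0,0,0],"gripper": 0.5},
    {"offset": [1.5,0,0],"rot": [0,0,0],"gripper": 0.5},
    {"offset": [1.8,0,0],"rot": [0,0,0],"gripper": 0.5},
  ],
)

```text
time_s: 11.2
eef_pos: [543.8, 199.4, 99.0]
ee_rot: [0.0, 0.999, -0.053, -0.001]
force: [-5.8, 2.5, 6.4]
grip_width: 0.148
grip_force: 39.3
```

Emit:
step_arm(
  plan=[
    {"offset": [0.3,0,0],"rot": [0,0,0],"gripper": 0.5},
    {"offset": [0.6,0,0],"rot": [0,0,0],"gripper": 0.5},
    {"offset": [0.9,0,0],"rot": [0,0,0],"gripper": 0.5},
    {"offset": [1.2,0,0],"rot": [0,0,0],"gripper": 0.5},
    {"offset": [1.3,0,0],"rot": [0,0,0],"gripper": 0.5},
    {"offset": [1.3,0,0],"rot": [0,0,0],"gripper": 0.5},
  ],
)

```text
time_s: 11.8
eef_pos: [557.0, 198.0, 99.1]
ee_rot: [-0.0, 0.999, -0.053, -0.001]
force: [-4.2, 2.5, 4.9]
grip_width: 0.151
grip_force: 39.2
```

Emit:
step_arm(
  plan=[
    {"offset": [0,0,0],"rot": [0,0,0],"gripper": 3},
    {"offset": [0,0,0],"rot": [0,0,0],"gripper": 3},
    {"offset": [0,0,0],"rot": [0,0,0],"gripper": 3},
    {"offset": [-1.2,0,0],"rot": [0,0,0],"gripper": 3},
    {"offset": [-2.7,0,0],"rot": [0,0,0],"gripper": 3},
    {"offset": [-2.7,0,0],"rot": [0,0,0],"gripper": 0.5},
    {"offset": [-2.7,0,0],"rot": [0,0,0],"gripper": 0.5},
    {"offset": [-2.7,0,0],"rot": [0,0,0],"gripper": 0.5},
    {"offset": [-2.7,0,0],"rot": [0,0,0],"gripper": 0.5},
    {"offset": [-2.7,0,0],"rot": [0,0,0],"gripper": 0.5},
  ],
)

```text
time_s: 12.8
eef_pos: [530.4, 200.8, 99.0]
ee_rot: [-0.0, 0.999, -0.053, -0.001]
force: [-6.4, 2.2, 3.3]
grip_width: 0.145
grip_force: 39.1
```

Emit:
step_arm(
  plan=[
    {"offset": [0.3,0,0],"rot": [0,0,0],"gripper": 0.5},
    {"offset": [0.6,0,0],"rot": [0,0,0],"gripper": 0.5},
    {"offset": [0.9,0,0],"rot": [0,0,0],"gripper": 0.5},
    {"offset": [1.2,0,0],"rot": [0,0,0],"gripper": 0.5},
  ],
)

```text
time_s: 13.2
eef_pos: [542.2, 199.5, 99.1]
ee_rot: [0.0, 0.999, -0.053, -0.001]
force: [-7.4, 0.5, 7.0]
grip_width: 0.144
grip_force: 39.5
```

Emit:
step_arm(
  plan=[
    {"offset": [0.2,0,0],"rot": [0,0,0],"gripper": 0.5},
    {"offset": [0.4,0,0],"rot": [0,0,0],"gripper": 0.5},
    {"offset": [0.5,0,0],"rot": [0,0,0],"gripper": 0.5},
  ],
)

```text
time_s: 13.5
eef_pos: [547.6, 198.8, 99.2]
ee_rot: [0.0, 0.999, -0.053, -0.001]
force: [-4.9, 0.2, 4.6]
grip_width: 0.142
grip_force: 39.4
```

```bash
python3 - <<'E'
from h import *
c=grab('scene')
s=sense(); print(s['eef_pos'],s['ee_rot'],s['force'],s['grip_width'],s['wrist_torque'])
cv2.imwrite('pics/c6.png',cv2.resize(c['color'][190:320,360:450],None,fx=4.5,fy=4.5,interpolation=2)[:,:,::-1])
E
```

```text
[547.91309461 198.78818027  99.1744097 ] [-2.10192604e-06  9.98599394e-01 -5.29078092e-02 -1.16665900e-04] [-1.70247919  0.12526577  3.91966404] 0.14660178134928567 [-0.00691154  0.42650559 -0.06534669]
```

Emit:
step_arm(
  plan=[
    {"offset": [0.1,0,0],"rot": [0,0,0],"gripper": 0.5},
    {"offset": [0.2,0,0],"rot": [0,0,0],"gripper": 0.5},
    {"offset": [0.3,0,0],"rot": [0,0,0],"gripper": 0.5},
  ],
)

```text
time_s: 13.85
eef_pos: [550.2, 198.6, 99.1]
ee_rot: [0.0, 0.999, -0.053, -0.001]
force: [-6.8, 1.3, 6.6]
grip_width: 0.149
grip_force: 39.4
```

Emit:
step_arm(
  plan=[
    {"offset": [0.1,0,0],"rot": [0,0,0],"gripper": 0.5},
    {"offset": [0.2,0,0],"rot": [0,0,0],"gripper": 0.5},
  ],
)

```text
time_s: 14.05
eef_pos: [550.8, 198.6, 99.0]
ee_rot: [0.0, 0.999, -0.053, -0.003]
force: [-18.0, 1.2, 14.1]
grip_width: 0.144
grip_force: 40.1
```

Emit:
step_arm(
  plan=[
    {"offset": [0.1,0,0],"rot": [0,0,0],"gripper": 0.5},
    {"offset": [0.2,0,0],"rot": [0,0,0],"gripper": 0.5},
  ],
)

```text
time_s: 14.25
eef_pos: [551.2, 198.8, 98.8]
ee_rot: [0.0, 0.999, -0.052, -0.005]
force: [-28.8, 1.7, 20.9]
grip_width: 0.148
grip_force: 40.6
```

Contact is firm about where home was predicted. Releasing and lifting clear to inspect.

Emit:
step_arm(
  plan=[
    {"offset": [-0.2,0,0],"rot": [0,0,0],"gripper": 0.5},
    {"offset": [-0.2,0,0],"rot": [0,0,0],"gripper": 4},
    {"offset": [-0.2,0,0],"rot": [0,0,0],"gripper": 4},
    {"offset": [-0.2,0,0],"rot": [0,0,0],"gripper": 4},
    {"offset": [-0.2,0,0],"rot": [0,0,0],"gripper": 4},
    {"offset": [-0.2,0,-4],"rot": [0,0,0],"gripper": 4},
    {"offset": [-0.2,0,-8],"rot": [0,0,0],"gripper": 4},
    {"offset": [-0.2,0,-12],"rot": [0,0,0],"gripper": 4},
    {"offset": [-0.2,0,-16],"rot": [0,0,0],"gripper": 4},
  ],
)

```text
time_s: 15.15
eef_pos: [552.3, 198.3, 260.7]
ee_rot: [-0.0, 0.999, -0.053, 0.0]
force: [0.4, -0.4, 0.0]
grip_width: 0.465
grip_force: 0.0
```

Emit:
step_arm(
  plan=[
    {"offset": [-4,-4,-1],"rot": [0,0,0],"gripper": 4},
    {"offset": [-8,4,-2],"rot": [0,0,0],"gripper": 4},
    {"offset": [-11,9,-3],"rot": [0,0,0],"gripper": 4},
    {"offset": [-13,14,-4],"rot": [0,0,0],"gripper": 4},
    {"offset": [-14,19,-4],"rot": [0,0,0],"gripper": 4},
    {"offset": [-14,23,-4],"rot": [0,0,0],"gripper": 4},
    {"offset": [-14,26,-4],"rot": [0,0,0],"gripper": 4},
    {"offset": [-14,26,-4],"rot": [0,0,0],"gripper": 4},
    {"offset": [-14,26,-4],"rot": [0,0,0],"gripper": 4},
  ],
)

```text
time_s: 16.05
eef_pos: [385.4, -47.6, 299.3]
ee_rot: [0.0, 0.998, -0.055, 0.0]
force: [-0.8, -0.2, -1.0]
grip_width: 0.47
grip_force: 0.0
```

```bash
python3 - <<'E'
from h import *
c=grab('top'); s=grab('scene'); print(sense()['time_s'])
b=np.radians(-6); e=np.array([np.cos(b),np.sin(b)]); O=np.array([575.6,196.1])
for x in(-101,-85): print(x,[np.round(proj(k,[*(O+x*e),45]),1) for k in(c,s)])
t=c['color'][190:300,200:265]; k=s['color'][220:320,370:440]
cv2.imwrite('pics/c7.png',np.hstack([cv2.resize(t,None,fx=5,fy=5,interpolation=2),cv2.resize(k,(385,550),interpolation=2)])[:,:,::-1])
E
```

```text
16.15
-101 [array([229.4, 286.7]), array([411.3, 232.5])]
-85 [array([230. , 279.5]), array([410.3, 237.2])]
```

View pics/c7.png

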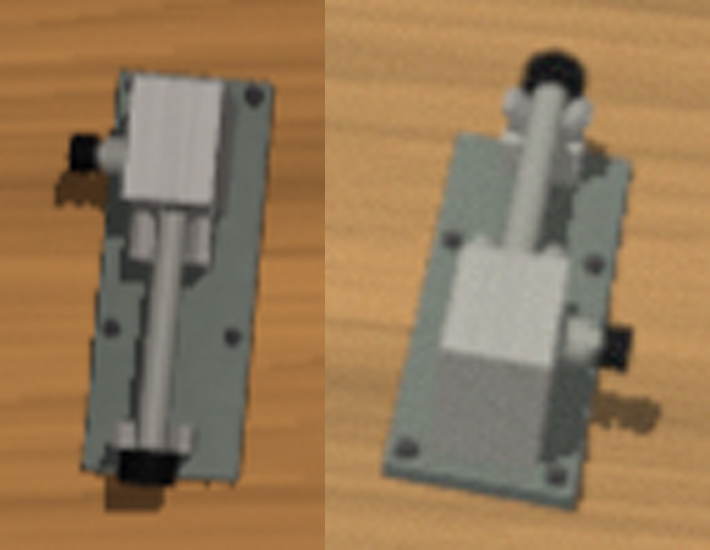

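The rod is seated. The cap (150,468) sits against the front saddle, ending at the predicted row 287, and the knob is back in its original place. I'll push lightly on the cap face with closed fingers to be sure it's fully home.

Emit:
step_arm(
  plan=[
    {"offset": [0.6,-4,0],"rot": [0,0,0],"gripper": 0},
    {"offset": [1.2,-8,0],"rot": [0,0,0],"gripper": 0},
    {"offset": [1.8,-12.5,0],"rot": [0,0,0],"gripper": 0},
    {"offset": [2.5,-17,0],"rot": [0,0,0],"gripper": 0},
    {"offset": [3.2,-21.5,0],"rot": [0,0,0],"gripper": 0},
    {"offset": [3.9,-26,3],"rot": [0,0,0],"gripper": 0},
    {"offset": [3.9,-26,7],"rot": [0,0,0],"gripper": 0},
    {"offset": [3.9,-26,11],"rot": [0,0,0],"gripper": 0},
    {"offset": [3.9,-26,15],"rot": [0,0,0],"gripper": 0},
    {"offset": [3.9,-26,18],"rot": [0,0,0],"gripper": 0},
    {"offset": [3.9,-26,19.4],"rot": [0,0,0],"gripper": 0},
    {"offset": [3.9,-26,19.4],"rot": [0,0,0],"gripper": 0},
  ],
)

```text
time_s: 17.35
eef_pos: [450.6, 210.1, 103.1]
ee_rot: [0.0, 0.999, -0.052, -0.002]
force: [0.4, -0.0, -0.0]
grip_width: -0.003
grip_force: 0.0
```

Emit:
step_arm(
  plan=[
    {"offset": [0.3,0,0],"rot": [0,0,0],"gripper": 0},
    {"offset": [0.6,0,0],"rot": [0,0,0],"gripper": 0},
    {"offset": [0.8,0,0],"rot": [0,0,0],"gripper": 0},
    {"offset": [1.0,0,0],"rot": [0,0,0],"gripper": 0},
  ],
)

```text
time_s: 17.75
eef_pos: [462.3, 208.1, 105.6]
ee_rot: [-0.0, 0.999, -0.053, 0.001]
force: [0.2, -0.3, -0.1]
grip_width: 0.0
grip_force: 0.0
```

Emit:
step_arm(
  plan=[
    {"offset": [0.1,0,0],"rot": [0,0,0],"gripper": 0},
    {"offset": [0.2,0,0],"rot": [0,0,0],"gripper": 0},
  ],
)

```text
time_s: 17.95
eef_pos: [463.8, 207.7, 105.1]
ee_rot: [-0.0, 0.999, -0.053, -0.0]
force: [-5.2, 0.8, 1.8]
grip_width: -0.002
grip_force: 2.4
```

Emit:
step_arm(
  plan=[
    {"offset": [0.1,0,0],"rot": [0,0,0],"gripper": 0},
    {"offset": [0.2,0,0],"rot": [0,0,0],"gripper": 0},
  ],
)

```text
time_s: 18.15
eef_pos: [464.2, 207.7, 104.8]
ee_rot: [0.0, 0.999, -0.053, -0.003]
force: [-13.4, 0.6, 9.9]
grip_width: 0.001
grip_force: 6.9
```

Emit:
step_arm(
  plan=[
    {"offset": [0.1,0,0],"rot": [0,0,0],"gripper": 0},
    {"offset": [0.15,0,0],"rot": [0,0,0],"gripper": 0},
  ],
)

```text
time_s: 18.35
eef_pos: [464.4, 207.7, 104.7]
ee_rot: [0.001, 0.999, -0.053, -0.004]
force: [-19.5, 1.9, 13.8]
grip_width: -0.0
grip_force: 9.9
```

Emit:
step_arm(
  plan=[
    {"offset": [-1,0,0],"rot": [0,0,0],"gripper": 0},
    {"offset": [-3,0,0],"rot": [0,0,0],"gripper": 0},
    {"offset": [-3.5,0,-4],"rot": [0,0,0],"gripper": 0},
    {"offset": [-3.5,0,-9],"rot": [0,0,0],"gripper": 0},
    {"offset": [-3.5,0,-14],"rot": [0,0,0],"gripper": 0},
    {"offset": [-3.5,4,-17],"rot": [0,0,0],"gripper": 0},
    {"offset": [-4,9,-17],"rot": [0,0,0],"gripper": 0},
    {"offset": [-5,14,-17],"rot": [0,0,0],"gripper": 0},
    {"offset": [-5,19,-17],"rot": [0,0,0],"gripper": 0},
    {"offset": [-5,23,-17],"rot": [0,0,0],"gripper": 0},
    {"offset": [-5,23,-17],"rot": [0,0,0],"gripper": 0},
  ],
)

```text
time_s: 19.45
eef_pos: [393.0, -19.7, 275.2]
ee_rot: [0.001, 0.998, -0.056, 0.001]
force: [0.1, 0.1, 0.4]
grip_width: 0.0
grip_force: 0.0
```

```bash
python3 - <<'E'
from h import *
c=grab('top'); print(sense()['time_s'],sense()['force'])
t=c['color'][190:300,200:265]; k=c['color'][170:300,360:470]
cv2.imwrite('pics/c8.png',np.hstack([cv2.resize(t,None,fx=5,fy=5,interpolation=2),cv2.resize(k,(465,550),interpolation=2)])[:,:,::-1])
E
```

```text
19.5 [ 0.04010933  0.76599887 -0.09102039]
```

View pics/c8.png

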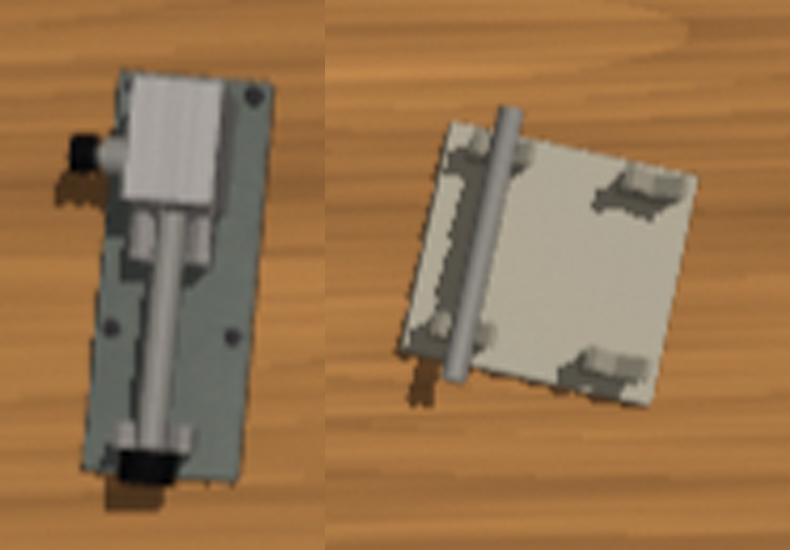

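The rod is home, with its cap (150,468) tight on the front saddle. The plain rod is still on the rest, and the gripper is clear.

```bash
python3 -c "
from rig import *
print(finish_job())"
```

```text
the job is handed in; nothing more can be done
None
```

The grooved rod is in the clamp with its cap home against the front of the guide: a final push on the cap met a solid stop and the plunger knob looks fully back in, though I couldn't see the plunger in the groove; the job was handed in at about 19.5 s with the gripper clear and the plain rod still on its rest.

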